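Index the inspection turntable and hang the camera's background panel

ROBOT

A 6-joint arm with a two-finger parallel gripper is mounted at the origin on the work surface. World frame = base frame: x ahead of the robot, y to its left, z up, the work surface at z = 0. Lengths are in m, angles in rad, forces in N, time in s.
With the tool pointing down it reaches from about 0.425 to 0.95 m from the base axis. Payload 3.5 kg.
Tool frame: the origin (TCP) lies between the finger pads; the fingertips stand 19 mm ahead of it and the grasp point (between the pads) is the TCP; z points along the fingers, y is the line along which they close (so a half turn about z gives the same grasp; the last joint's range is limited). The gripper opens to 85 mm and grips with 20 to 120 N. Pads are 22 mm wide; open, the fingers measure 114 mm over their backs; the gripper's body (76 mm by 85 mm) begins 54 mm behind the grasp point. The pads swing forward as they close: fully open they stand 13 mm farther back than shut.
Start: joints at [1.158, 0.286, 1.577, -0, 1.279, -0.15], TCP at [0.175, 0.652, 0.25] pointing down, gripper open.
Joint ranges: [-2.77, 2.77], [-0.9, 2.22], [0.21, 2.48], [-1.53, 4.67], [0.24, 2.81], [-2.84, 2.84]. Speed limits (rad/s): [2.79, 2.79, 3.14, 3.14, 3.14, 3.14].

INTERFACE

Orientations are given as a unit quaternion [x, y, z, w].
In Python, from plant import monitor, eyes, ctrl gives the robot as it stands.
- The arm moves only by the shell command python3 -m handwheel 'ROWS' [FORCE]. ROWS is JSON, a list of rows, each a list of 7 numbers: the shift along the tool's x, y, z in units of 40 cm (1.0 is 40 cm), then the turn, a rotation vector about the tool's x, y, z in units of pi rad (1.0 is pi rad), then the opening, from -1 (shut) to 1 (fully open). A call has 1 to 12 rows; each row is the pose to reach, as a shift and turn from the pose commanded when the call began, along the tool's axes at that moment, turning the shorter way round; what a row does not reach only later rows make up. A row lasts 1/8 s, in which the tool goes at most 62.5 mm and 10.7 degrees, less where a joint would pass 70% of its speed; a pose out of reach is approached as far as the arm can. A call with a number of a shift or a turn outside -1 to 1 is refused whole. A call with a gripper value outside its range is refused whole. The fingers move at their own pace and stop on an object; FORCE is the grip in N (left out, the last holds). Time passes only in rows, so rows that repeat a pose let the fingers close. It gives the time, the measured TCP pose, the force, the opening and the grip force at its end, in the units of the state.
- monitor.get_state(): the state, without advancing time (a new reading comes with each control period).
- eyes.read_camera(name): name is "scene" or "top" or "wrist"; returns the picture (420x560x3 uint8, red, green, blue); there is no depth.
- eyes.camera_params(name): a dict with "K" (3x3 intrinsics, pixels), "R" (3x3) and "t" (3): a world point X has camera coordinates R X + t. Camera axes: x right, y down, z forward; pixel columns grow to the right and rows downward; lengths in m; the calibration is good to about 2 mm. The wrist camera is an equidistant fisheye: a pixel r from the principal point sees the ray r / f radians off the axis. A picture is of the moment at which its call begins: read the wrist's pose just before it. camera_params takes no time and is no camera call; for the wrist camera it gives the pose at the moment of the call.
- ctrl.sign_off(): hands the job in; it is judged then, once.
The state is a dict: "time": time; "qpos": joint angles; "dq": joint speeds; "joint_efforts": joint torques, N m; "eef_pos": TCP position; "tcp_rot": TCP orientation; "contact_force": force on the tool from outside, world axes, zero at the start; "wrist_torque": the same for the moment, N m; "opening": opening from 0.0 (shut) to 1.0 (fully open); "finger_force": force on a finger pad.
Only numpy, scipy, OpenCV 4.12 (cv2) and the standard library are available. Lean on these libraries where they do the work, as an engineer would, in place of code of your own. Each camera call takes 0.05 s, during which the arm holds its last target. There are 200 camera calls.

TASK

First turn the turntable by its red handle until the blue motor stands in front of the camera, settled in that detent. Then take the white background panel from its stand by the orange tab, hook it over the blue-painted end of the rail with the panel on the turntable side, and slide it along the rail, without lifting it off again, until its black saddle covers the yellow band. Leave it hanging there by itself, and leave the other things on the bench where they are.

Things in the scene. Friction and masses are not known exactly. Their poses are not given: they have to be found in the camera images.
- station: Fixed inspection station. Origin: on the bench under the turntable's axis; x points from camera across turntable to rail, z up. Small blue camera (top at z 100 mm, lens at z 78 mm) at x -145 to -230 mm, looking along +x. Round aluminium turntable, 220 mm diameter, top face at z 45 mm. Rail along y at x +155 mm.
- axis (a point): Centre of the turntable's top face, 45 mm above the bench, on the vertical axis it turns about. Axes as the station's.
- turntable (a joint): Turntable angle, rad, growing anticlockwise from above. Soft detent every 60 degrees (about 2 N at the handle to pass one), travel -2.5 to 1.3; at 0 the blue motor stands in the detent before the camera. Starts near -1.05 or -2.09.
- handle (a point): Top centre of the red handle, an upright round post 20 mm in diameter that rises 75 mm from the turntable's face (top 120 mm above the bench), fixed 80 mm from the axis. At joint 0 it lies 30 degrees clockwise from the station's +x. Turns with the turntable.
- motor (a point): Foot of the blue motor (round, 42 mm diameter, on a square dark flange, 74 mm tall with shaft), bolted 80 mm from the axis on the turntable, at the station's -x when joint = 0. A grey gearbox (70 mm tall) and a green bearing block (45 mm tall) are bolted 120 and 60 degrees clockwise of it; all turn with it.
- rail: Square bar 20 x 20 mm, horizontal, 360 mm long along its y (y -230 to +130 mm), fixed to the station on two thin posts (18 mm square, no wider than the bar). Origin: centre of its top face over the yellow band, 175 mm above the bench. x points away from the turntable.
- rail_mark (a point): Centre of the 40 mm long yellow band, on the rail's top face; axes as the rail's.
- rail_load (a point): Middle of the blue-painted end of the rail, on its top face, 140 mm in -y from the yellow band; the blue paint runs 70 mm either way of it.
- hanger: Loose rigid hanger, 160 g, starts hanging on the stand. Origin: centre of the underside of its black saddle (44 x 50 x 6 mm), which rests on a bar. At its -x edge a white panel 110 mm wide (y), 4 mm thick, reaches 100 mm below the origin; at +x a black lip 29 mm below. Gap between them 31 mm (x -16 to +15), open below and at both ends.
- tab (a point): Middle of the hanger's orange grip tab: upright, 12 mm thick (x) x 30 mm wide (y), rising from the saddle's top (6 mm above the hanger's origin) to 47 mm above it; this point is 33 mm above the origin.
- panel (a point): Centre of the white panel, 18 mm in -x and 50 mm below the hanger's origin.
- stand: Fixed parking stand: foot plate 100 x 120 x 10 mm, post, and a 20 x 20 mm bar 70 mm long along its y with its top 150 mm above the bench; origin under its centre on the bench.
- screwdriver: Loose yellow screwdriver, 170 mm, lying; leave alone.
- offcut: Loose aluminium bar offcut 30 x 120 x 30 mm; leave alone.
- orange_bin: Loose open orange bin 110 x 85 x 50 mm; leave alone.
- spool: Loose green spool lying flat, 140 mm diameter, 48 mm high; leave alone.
- spray_bottle: Loose upright bottle, 56 mm diameter, 150 mm high; leave alone.
- mug: Loose blue mug, 80 mm diameter, 90 mm high; leave alone.
There are look-alikes about, which are no part of the job. What is shaped like the hanger but purple is not meant.

How it is judged:
By the outcome, as a careful person would: the job done as asked, in the order asked, and still so for the second after the job is handed in, with the robot touching nothing.
It also fails if it takes over 64 s, if anything falls off the work surface, if the arm or the gripper's body presses on something with over 40 N, if the wrist force passes 120 N, or if a joint passes its speed limit or range.

## Working session

There is one attempt and no reset: what is moved stays moved. The work goes in short steps, Python scripts to look and compute and a shell command to move; the robot and the scene stay as the last step left them, time stands still between calls to the robot, and variables do not carry over. Pictures are saved under pics/ and viewed, at most 13 in all, crops included, and the job is handed in when it is done.

```bash
ls; mkdir -p pics
python3 - <<'E'
from plant import monitor, eyes
import cv2,numpy as np
print(monitor.get_state())
for n in ["scene","top"]:
    im=eyes.read_camera(n); cv2.imwrite(f"pics/{n}0.png",im[:,:,::-1]); p=eyes.camera_params(n); print(n,p)
E
```

```text
pics
{'time': 0.0, 'qpos': array([ 1.15802640e+00,  2.87180391e-01,  1.57819032e+00,  1.67821700e-05,
        1.27861727e+00, -1.50008488e-01]), 'dq': array([ 0.00116645,  0.00103459, -0.00104855,  0.00048274, -0.00220762,
       -0.00141802]), 'joint_efforts': array([-1.76930776e-04, -4.05972362e+01, -2.92630255e+01, -1.38582109e-04,
        5.61652952e-03, -1.23712206e-05]), 'eef_pos': array([0.17505122, 0.65126295, 0.24893011]), 'tcp_rot': array([ 1.31005399e-01,  9.91380931e-01, -1.14833137e-03, -3.40296931e-04]), 'contact_force': array([ 0.45663321, -0.04422717,  0.21881874]), 'wrist_torque': array([ 0.02248675,  0.01145793, -0.02233096]), 'finger_force': 0.0, 'opening': 0.9982266249091154}
scene {'K': array([[383.46474978,   0.        , 281.37790555],
       [  0.        , 383.46474978, 209.29053643],
       [  0.        ,   0.        ,   1.        ]]), 'R': array([[ 0.7240327 ,  0.68976118,  0.00248433],
       [ 0.46023374, -0.48041195, -0.74658507],
       [-0.51377189,  0.54169537, -0.66528533]]), 't': array([-0.33096362, -0.14187749,  1.36761984])}
top {'K': array([[483.32478138,   0.        , 282.13717553],
       [  0.        , 483.32478138, 208.6794851 ],
       [  0.        ,   0.        ,   1.        ]]), 'R': array([[ 0.01151747, -0.99960827,  0.02550782],
       [-0.99444346, -0.01411999, -0.10432077],
       [ 0.10464007, -0.02416458, -0.99421654]]), 't': array([-0.08554232,  0.50209225,  1.38801445])}
```

View pics/scene0.png

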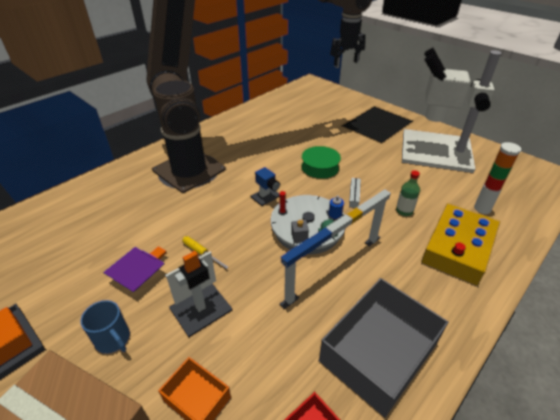

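View pics/top0.png

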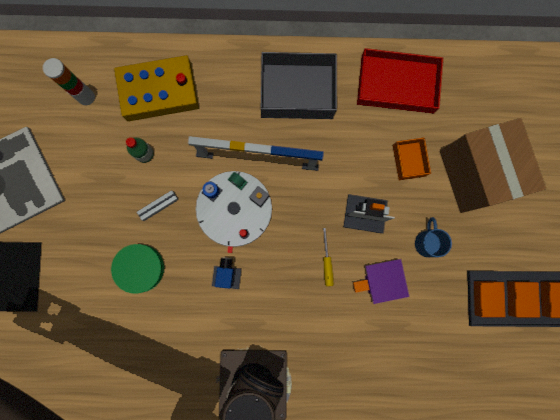

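The top view shows the turntable at about (234,208), with the red handle at (243,233), the blue motor at (210,189), the yellow band at (237,146), the blue rail end at (270–322,155) and the stand with its orange tab at about (378,207). The purple look-alike is at (385,282). I'll measure by colour next.

```bash
cat > h.py <<'E'
import numpy as np,cv2
from plant import monitor,eyes
def ray(n,uv,P=None):
    P=P or eyes.camera_params(n);K,R,t=P["K"],P["R"],P["t"]
    d=np.linalg.inv(K)@[uv[0],uv[1],1.]
    if n=="wrist":
        a=d[:2];r=np.hypot(*a);d=np.array([*(a/max(r,1e-9)*np.sin(r)),np.cos(r)])
    d=R.T@d;return -R.T@t,d/np.linalg.norm(d)
def plane(n,uv,z,P=None):
    c,d=ray(n,uv,P);return c+d*(z-c[2])/d[2]
def tri(*rs):
    A=0;b=0
    for c,d in rs:
        M=np.eye(3)-np.outer(d,d);A=A+M;b=b+M@c
    x=np.linalg.solve(A,b);return x,[np.linalg.norm(np.cross(x-c,d)) for c,d in rs]
def proj(n,X):
    P=eyes.camera_params(n);c=P["K"]@(P["R"]@np.array(X)+P["t"]);return c[:2]/c[2]
def blobs(im,h0,h1,s=120,v=60,roi=None,amin=8):
    H=cv2.cvtColor(im,cv2.COLOR_RGB2HSV);m=cv2.inRange(H,(h0,s,v),(h1,255,255))
    if roi: 
        k=np.zeros_like(m);a,b,c,d=roi;k[b:d,a:c]=1;m*=k
    n,L,S,C=cv2.connectedComponentsWithStats(m)
    return [(S[i].tolist(),C[i].round(1).tolist(),cv2.minAreaRect(np.argwhere(L==i)[:,::-1].astype(np.float32))) for i in range(1,n) if S[i][4]>=amin]
E
python3 - <<'E'
from h import *
t=cv2.imread("pics/top0.png")[:,:,::-1].copy();s=cv2.imread("pics/scene0.png")[:,:,::-1].copy()
for nm,im,roi,h in [("t yellow",t,(180,130,330,170),(20,35)),("t blue",t,(180,130,330,180),(100,130)),("t red",t,(200,170,280,255),(0,8)),("t orange",t,(340,180,410,235),(5,18)),
 ("s yellow",s,(330,190,390,230),(20,35)),("s blue",s,(270,200,340,270),(100,130)),("s red",s,(265,180,300,225),(0,8)),("s orange",s,(170,240,215,285),(5,18))]:
    print(nm)
    for b in blobs(im,*h,roi=roi): print("  ",b[0],b[1],np.round(cv2.boxPoints(b[2]),0).tolist())
a=cv2.resize(t[130:260,170:410],None,fx=3.3,fy=3.3,interpolation=2)
b=cv2.resize(s[170:340,150:400],None,fx=3.2,fy=3.2,interpolation=2)
cv2.imwrite("pics/a.png",a[:,:,::-1]);cv2.imwrite("pics/b.png",b[:,:,::-1])
E
```

```text
t yellow
   [230, 141, 16, 11, 144] [236.8, 145.7] [[230.0, 151.0], [230.0, 141.0], [245.0, 141.0], [245.0, 151.0]]
t blue
   [271, 146, 52, 13, 381] [296.4, 152.2] [[270.0, 153.0], [271.0, 146.0], [323.0, 151.0], [322.0, 159.0]]
t red
   [240, 229, 7, 8, 41] [242.7, 232.4] [[240.0, 229.0], [246.0, 229.0], [246.0, 236.0], [240.0, 236.0]]
   [227, 246, 6, 7, 29] [229.5, 249.2] [[227.0, 252.0], [228.0, 246.0], [232.0, 247.0], [231.0, 253.0]]
t orange
   [340, 180, 70, 55, 2314] [379.6, 202.9] [[340.0, 180.0], [409.0, 180.0], [409.0, 234.0], [340.0, 234.0]]
   [371, 203, 14, 7, 77] [377.6, 206.2] [[371.0, 203.0], [384.0, 203.0], [384.0, 209.0], [371.0, 209.0]]
s yellow
   [347, 207, 16, 16, 131] [355.1, 213.9] [[346.0, 213.0], [358.0, 206.0], [364.0, 215.0], [352.0, 222.0]]
s blue
   [329, 200, 11, 19, 153] [334.1, 210.0] [[329.0, 200.0], [339.0, 200.0], [339.0, 218.0], [329.0, 218.0]]
   [282, 228, 49, 36, 513] [306.1, 245.4] [[280.0, 256.0], [326.0, 226.0], [332.0, 235.0], [286.0, 265.0]]
s red
   [279, 191, 7, 22, 111] [282.0, 201.1] [[279.0, 191.0], [285.0, 191.0], [285.0, 212.0], [279.0, 212.0]]
s orange
   [170, 240, 30, 33, 694] [182.7, 256.3] [[170.0, 240.0], [199.0, 240.0], [199.0, 272.0], [170.0, 272.0]]
   [197, 240, 18, 16, 131] [208.5, 244.4] [[197.0, 240.0], [214.0, 240.0], [214.0, 255.0], [197.0, 255.0]]
```

View pics/a.png

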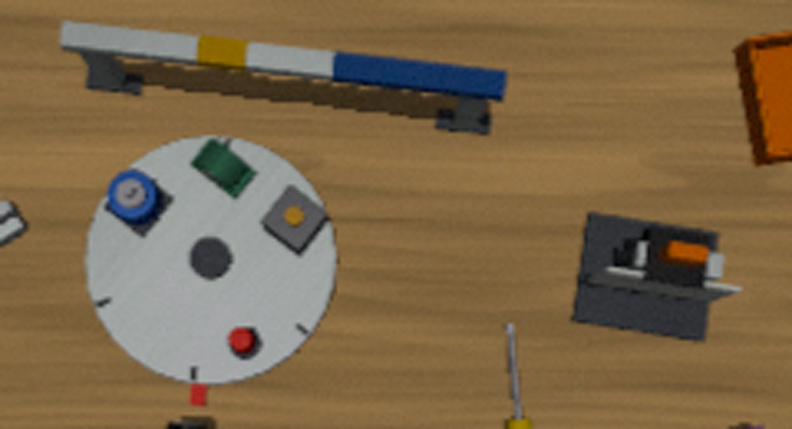

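View pics/b.png

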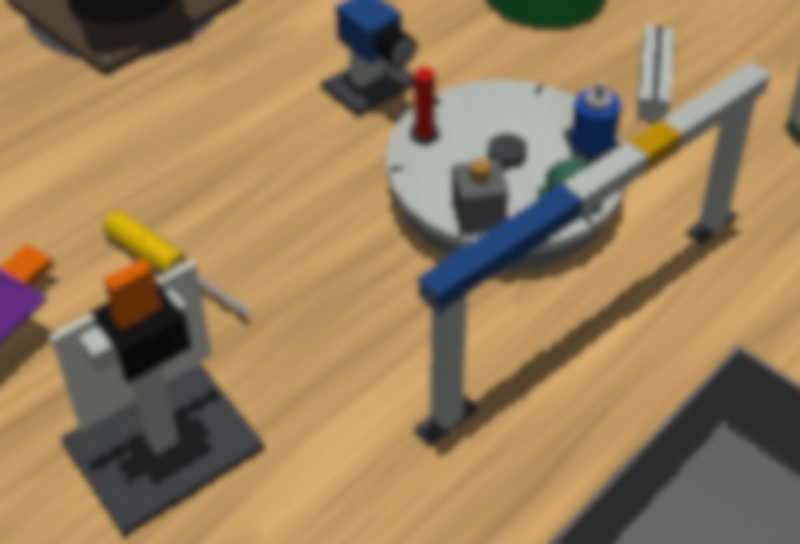

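The crops show the handle at the lower right of the turntable and the motor at the upper left, which puts the joint near -2.09. The hanger's panel faces the robot, as it must on the rail. Now I'll triangulate.

Run:
```python
from h import *
np.set_printoptions(precision=4,suppress=True)
for n in("top","scene"): print(n,ray(n,(280,210))[0])
t=cv2.imread("pics/top0.png")[:,:,::-1].copy();s=cv2.imread("pics/scene0.png")[:,:,::-1].copy()
# two-view
def T(nm,a,b): print(nm,*tri(ray("top",a),ray("scene",b)))
T("handle top",(242.7,231.5),(282,192.5))
T("tab top",(377.8,206.2),(190.5,254))   # refined below
T("band",(236.8,145.7),(355.1,213.9))
T("blue",(296.4,152.2),(306.1,245.4))
# fixed planes
print("handle",plane("top",(242.7,232.4),.12),"band",plane("top",(236.8,145.7),.175),"blue",plane("top",(296.4,152.2),.175),"tab",plane("top",(377.6,206.2),.197))
g=cv2.cvtColor(t,cv2.COLOR_RGB2HSV)
m=cv2.inRange(g,(0,0,100),(179,60,255))[165:250,190:280]
c,_=max([(c,cv2.contourArea(c)) for c in cv2.findContours(m,0,1)[0]],key=lambda q:q[1])
h=cv2.convexHull(c)
e=cv2.fitEllipse(h);uv=np.array(e[0])+[190,165];print("disc",e,uv,plane("top",uv,.045),plane("top",uv-[e[1][1]/2,0],.045)[1]-plane("top",uv+[e[1][1]/2,0],.045)[1])
for nm,im,v,roi in(("t",t,150,(360,198,392,214)),("s",s,100,(176,245,205,278))):
    for sat in(180,215): print(nm,[ (b[0],b[1],np.round(cv2.boxPoints(b[2]),1).tolist()) for b in blobs(im,3,16,sat,v,roi)])
# scene orange vs wood: print tab rows
```

```text
top [ 0.355  -0.0449  1.4345]
scene [ 1.0076 -0.5807  0.8048]
handle top [0.4299 0.03   0.1192] [np.float64(0.0004651663796570591), np.float64(0.0004651663796569704)]
tab top [ 0.4962 -0.3215  0.1964] [np.float64(0.0015238527487043147), np.float64(0.0015238527487041675)]
band [0.6574 0.0488 0.1682] [np.float64(0.002491475661771885), np.float64(0.0024914756617717988)]
blue [ 0.6405 -0.1121  0.1677] [np.float64(7.512466344462528e-05), np.float64(7.512466344480592e-05)]
handle [0.4271 0.0296 0.12  ] band [0.6538 0.0467 0.175 ] blue [ 0.639  -0.1116  0.175 ] tab [ 0.4953 -0.3222  0.197 ]
disc ((43.31193923950195, 43.41825485229492), (75.19403839111328, 76.11337280273438), 74.70841217041016) [233.3119 208.4183] [0.5001 0.0622 0.045 ] 0.21902383265576392
t [([374, 204, 10, 5, 38], [378.6, 205.8], [[373.5, 206.8000030517578], [374.1000061035156, 203.1999969482422], [383.5, 204.8000030517578], [382.8999938964844, 208.3000030517578]])]
t [([374, 204, 10, 5, 38], [378.6, 205.8], [[373.5, 206.8000030517578], [374.1000061035156, 203.1999969482422], [383.5, 204.8000030517578], [382.8999938964844, 208.3000030517578]])]
s [([183, 251, 15, 12, 94], [190.0, 256.1], [[181.6999969482422, 257.20001220703125], [194.8000030517578, 249.3000030517578], [198.10000610351562, 254.8000030517578], [185.0, 262.6000061035156]])]
s [([184, 251, 14, 12, 77], [190.3, 256.3], [[182.3000030517578, 257.3999938964844], [195.10000610351562, 249.8000030517578], [198.10000610351562, 254.8000030517578], [185.3000030517578, 262.3999938964844]])]
```

Measurements agree with the text: the axis is at (0.500, 0.062), the station yaw is -5.35°, the handle angle is -155.9° (joint ≈ -2.09), and the handle height is 0.119. Next I'll work out the rows.

```bash
cat >> h.py <<'E'
from scipy.spatial.transform import Rotation as Ro
def row(x,y,z,yang,st=None):
    """row numbers to a tool-down pose with tool y at world angle yang (deg)"""
    st=st or monitor.get_state();R0=Ro.from_quat(st["tcp_rot"])
    a=np.deg2rad(yang);Y=np.array([np.cos(a),np.sin(a),0]);Z=np.array([0,0,-1.])
    R1=Ro.from_matrix(np.c_[np.cross(Y,Z),Y,Z])
    return np.r_[R0.inv().apply(np.array([x,y,z])-st["eef_pos"])/.4,(R0.inv()*R1).as_rotvec()/np.pi].round(3).tolist()
AX=np.array([.5,.062])
E
python3 - <<'E'
from h import *
print(row(.40,.30,.25,0));print(row(.4273,.0287,.25,-65.35))
E
```

```text
[-0.771, -0.702, -0.001, -0.001, 0.0, 0.416]
[-1.013, -1.339, 0.0, -0.0, 0.001, 0.779]
```

```bash
python3 -m handwheel '[[-0.77,-0.70,0,0,0,0.416,0],[-0.77,-0.70,0,0,0,0.416,0],[-0.77,-0.70,0,0,0,0.416,0],[-0.77,-0.70,0,0,0,0.416,0],[-0.77,-0.70,0,0,0,0.416,0],[-0.77,-0.70,0,0,0,0.416,0],[-0.77,-0.70,0,0,0,0.416,0],[-0.77,-0.70,0,0,0,0.416,0]]'; python3 -c "
from h import *
print(row(.4273,.0287,.22,-65.35))"
```

```text
time: 1.1
eef_pos: [0.4011, 0.2993, 0.25]
tcp_rot: [0.708, 0.706, -0.0, 0.0]
contact_force: [0.4, 0.3, 0.3]
opening: 0.499
finger_force: 0.0
[-0.676, 0.068, 0.075, -0.0, 0.0, 0.362]
```

```bash
python3 -m handwheel '[[-0.676,0.068,0.03,0,0,0.362,0.2],[-0.676,0.068,0.03,0,0,0.362,0.2],[-0.676,0.068,0.03,0,0,0.362,0.2],[-0.676,0.068,0.075,0,0,0.362,0.2],[-0.676,0.068,0.075,0,0,0.362,0.2],[-0.676,0.068,0.075,0,0,0.362,0.2],[-0.676,0.068,0.075,0,0,0.362,0.2],[-0.676,0.068,0.075,0,0,0.362,0.2]]'
python3 - <<'E'
from h import *
print(monitor.get_state()["opening"])
im=eyes.read_camera("wrist");P=eyes.camera_params("wrist");cv2.imwrite("pics/w1.png",im[:,:,::-1])
for b in list(blobs(im,0,6,150,60,amin=40))+list(blobs(im,174,179,150,60,amin=40)): print(b[0],b[1],plane("wrist",b[1],.12,P))
print(row(.4273,.0287,.105,-65.35))
E
```

```text
time: 2.1
eef_pos: [0.4274, 0.0319, 0.2203]
tcp_rot: [0.976, 0.218, -0.0, -0.0]
contact_force: [-0.3, 0.8, 0.5]
opening: 0.602
finger_force: 0.0
0.6020859716648629
[268, 186, 25, 47, 939] [280.4, 209.6] [0.43715081 0.03609715 0.12      ]
[219, 205, 12, 8, 41] [224.2, 208.4] [0.42048147 0.07386272 0.12      ]
[-0.004, 0.007, 0.288, -0.0, -0.0, 0.003]
```

View pics/w1.png

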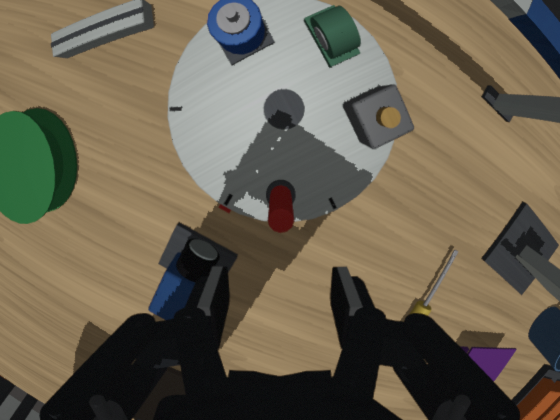

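The wrist picture shows the red handle's top at about (281,222), centred between the fingers at (215,290) and (345,290). The station camera at (190,270) is clear of the fingers.

```bash
python3 -c "
from h import *
print(plane('wrist',(281,221),.12))"; python3 -m handwheel '[[0,0.007,0.1,0,0,0.003,0.2],[0,0.007,0.2,0,0,0.003,0.2],[0,0.007,0.288,0,0,0.003,0.2],[0,0.007,0.288,0,0,0.003,-0.2],[0,0.007,0.288,0,0,0.003,-0.4],[0,0.007,0.288,0,0,0.003,-0.4]]' 20
python3 - <<'E'
from h import *
for a in (10,20,30,40,50,60,70,80,90,100,110,120):
    t=np.deg2rad(-155.35+a);p=AX+.08*np.array([np.cos(t),np.sin(t)]);print(row(*p,.105,-65.35+a))
E
```

```text
[0.42932133 0.03192469 0.12      ]
time: 2.9
eef_pos: [0.4302, 0.0284, 0.1071]
tcp_rot: [0.977, 0.211, 0.002, 0.001]
contact_force: [-0.6, 0.7, 0.5]
opening: 0.301
finger_force: 0.0
[-0.003, 0.031, 0.005, 0.001, -0.001, -0.057]
[0.006, 0.065, 0.005, 0.001, -0.001, -0.112]
[0.021, 0.096, 0.006, 0.001, -0.001, -0.168]
[0.041, 0.125, 0.006, 0.001, -0.001, -0.224]
[0.066, 0.149, 0.006, 0.001, -0.001, -0.279]
[0.094, 0.169, 0.006, 0.001, -0.001, -0.335]
[0.126, 0.184, 0.006, 0.001, -0.0, -0.39]
[0.16, 0.193, 0.006, 0.001, -0.0, -0.446]
[0.194, 0.196, 0.006, 0.001, -0.0, -0.501]
[0.229, 0.192, 0.007, 0.001, -0.0, -0.557]
[0.263, 0.183, 0.007, 0.001, -0.0, -0.612]
[0.294, 0.168, 0.007, 0.002, 0.0, -0.668]
```

```bash
python3 -m handwheel '[[-0.003,0.031,0.005,0,0,-0.056,-0.4],[0.006,0.065,0.005,0,0,-0.112,-0.4],[0.021,0.096,0.005,0,0,-0.168,-0.4],[0.041,0.125,0.005,0,0,-0.224,-0.4],[0.066,0.149,0.005,0,0,-0.279,-0.4],[0.094,0.169,0.005,0,0,-0.335,-0.4],[0.126,0.184,0.005,0,0,-0.390,-0.4],[0.160,0.193,0.005,0,0,-0.446,-0.4],[0.194,0.196,0.005,0,0,-0.501,-0.4],[0.229,0.192,0.005,0,0,-0.557,-0.4],[0.263,0.183,0.005,0,0,-0.612,-0.4],[0.294,0.168,0.005,0,0,-0.668,-0.4]]'
python3 - <<'E'
from h import *
t=np.deg2rad(-35.35);p=AX+.08*np.array([np.cos(t),np.sin(t)]);print(p,row(*p,.105,54.65))
E
```

```text
time: 4.4
eef_pos: [0.5653, 0.0159, 0.1051]
tcp_rot: [0.301, 0.954, 0.0, 0.002]
contact_force: [0.7, -0.5, -0.3]
opening: 0.297
finger_force: 0.0
[0.56525064 0.01571443] [-0.0, -0.001, 0.0, 0.001, 0.001, 0.002]
```

```bash
python3 -m handwheel '[[0,0,0,0,0,0,-0.4],[0,0,0,0,0,0,0],[0,0,0,0,0,0,0.2],[0,0,0,0,0,0,0.2],[0,0,-0.1,0,0,0,0.2],[0,0,-0.25,0,0,0,0.2],[0,0,-0.4,0,0,0,0.2],[0,0,-0.5,0,0,0,0.2],[0,0,-0.5,0,0,0,0.2]]'
python3 - <<'E'
from h import *
t=eyes.read_camera("top");cv2.imwrite("pics/t2.png",t[:,:,::-1])
for nm,h in(("red",(0,8)),("blue",(100,130)),("green",(60,90))):
    for b in blobs(t,*h,roi=(190,165,280,255)):
        p=plane("top",b[1],.1 if nm!="green" else .07)[:2]-AX; print(nm,b[0],b[1],p,np.hypot(*p),np.rad2deg(np.arctan2(p[1],p[0]))+5.35)
w=eyes.read_camera("wrist");cv2.imwrite("pics/w2.png",w[:,:,::-1])
print(row(.4963,-.3215,.30,-5))
E
```

```text
time: 5.52
eef_pos: [0.5653, 0.0154, 0.3084]
tcp_rot: [0.304, 0.953, 0.001, 0.005]
contact_force: [-0.7, -0.3, -0.3]
opening: 0.599
finger_force: 0.0
red [246, 179, 7, 7, 32] [249.1, 182.4] [ 0.06786835 -0.04632871] 0.08217336951124911 -28.968467957868697
[-0.352, -0.784, 0.007, -0.0, -0.0, 0.331]
```

View pics/w2.png

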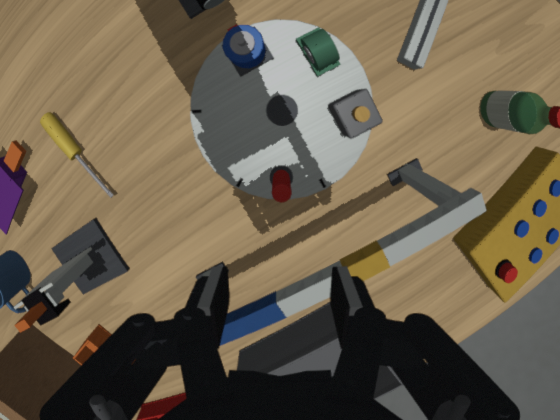

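The wrist picture shows the motor next to the station camera at the top of the image, about (245,45), and the handle at joint ≈ 0 (measured -29°, nominal -30°). On to the hanger.

```bash
python3 -m handwheel '[[-0.352,-0.784,0,0,0,0.35,0.2],[-0.352,-0.784,0,0,0,0.35,0.2],[-0.352,-0.784,0,0,0,0.35,0.2],[-0.352,-0.784,0,0,0,0.35,0.2],[-0.352,-0.784,0,0,0,0.35,0.2],[-0.352,-0.784,0,0,0,0.35,0.2],[-0.352,-0.784,0,0,0,0.35,0.2],[-0.352,-0.784,0,0,0,0.35,0.2]]'
python3 - <<'E'
from h import *
s=monitor.get_state();w=eyes.read_camera("wrist");P=eyes.camera_params("wrist");cv2.imwrite("pics/w3.png",w[:,:,::-1])
print(P["K"][0], -P["R"].T@P["t"])
for b in blobs(w,3,14,170,60,amin=60): print(b[0],b[1],[plane("wrist",q,.197,P)[:2].round(4).tolist() for q in cv2.boxPoints(b[2])])
E
```

```text
time: 6.62
eef_pos: [0.4963, -0.3204, 0.3011]
tcp_rot: [0.756, 0.654, 0.0, -0.002]
contact_force: [0.2, -0.1, -0.1]
opening: 0.599
finger_force: 0.0
[325.1922621    0.         279.38490052] [ 0.50961422 -0.23570286  0.42617847]
[113, 173, 29, 33, 560] [126.7, 189.5] [[0.3699, -0.2679], [0.3888, -0.2643], [0.3934, -0.2857], [0.3744, -0.2899]]
[273, 191, 17, 51, 791] [281.3, 215.8] [[0.4957, -0.2961], [0.5073, -0.2978], [0.502, -0.3372], [0.4898, -0.3354]]
[362, 213, 85, 84, 4975] [406.2, 254.0] [[0.5559, -0.3408], [0.6245, -0.3292], [0.6491, -0.3925], [0.5716, -0.4029]]
[151, 366, 36, 47, 1039] [169.8, 388.6] [[0.3204, -0.488], [0.3725, -0.456], [0.3775, -0.5079], [0.321, -0.5488]]
```

View pics/w3.png

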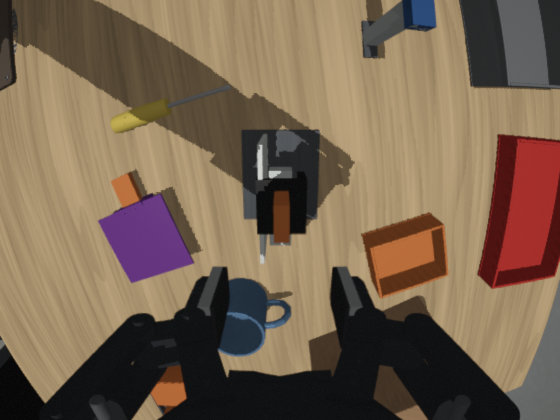

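The orange tab sits at (281,216), with the panel on the robot side. Its yaw is about -8.2°, its centre (0.497, -0.3217), and its top at z 0.196 agrees with the text.

```bash
python3 -c "
from h import *
print(row(.497,-.3217,.184,-8.2))"
```

```text
[-0.004, 0.002, 0.294, -0.001, -0.001, -0.0]
```

```bash
python3 -m handwheel '[[-0.004,0.002,0.12,-0.001,-0.001,0,0.2],[-0.004,0.002,0.22,-0.001,-0.001,0,0.2],[-0.004,0.002,0.294,-0.001,-0.001,0,0.2],[-0.004,0.002,0.294,-0.001,-0.001,0,0.2],[-0.004,0.002,0.294,-0.001,-0.001,0,-0.5],[-0.004,0.002,0.294,-0.001,-0.001,0,-1],[-0.004,0.002,0.294,-0.001,-0.001,0,-1],[-0.004,0.002,0.294,-0.001,-0.001,0,-1],[-0.004,0.002,0.294,-0.001,-0.001,0,-1],[-0.004,0.002,0.294,-0.001,-0.001,0,-1]]' 50
```

```text
time: 7.92
eef_pos: [0.498, -0.3236, 0.1879]
tcp_rot: [0.757, 0.653, 0.0, 0.004]
contact_force: [-1.3, 0.6, 4.9]
opening: 0.126
finger_force: 49.7
```

```bash
python3 -m handwheel '[[0,0,-0.03,0,0,0,-1],[0,0,-0.1,0,0,0,-1],[0,0,-0.2,0,0,0,-1],[0,0,-0.3,0,0,0,-1],[0,0,-0.4,0,0,0,-1],[0,0,-0.4,0,0,0,-1],[0,0,-0.4,0,0,0,-1]]'
python3 - <<'E'
from h import *
np.set_printoptions(precision=4,suppress=True)
s=monitor.get_state();print(s["eef_pos"],s["tcp_rot"])
t=eyes.read_camera("top");c=eyes.read_camera("scene")
w=eyes.read_camera("wrist")
out=np.zeros((600,800,3),np.uint8);out[:420,:560]=w
out[420:,:]=0;out[:210,560:]=cv2.resize(c[130:340,130:370],(240,210));k=cv2.resize(t[120:240,220:420],(300,180));out[420:,:300]=k
k=cv2.resize(c[180:300,160:320],(240,180));out[420:,300:540]=k
cv2.imwrite("pics/g1.png",out[:,:,::-1]);cv2.imwrite("pics/g1s.png",c[:,:,::-1]);cv2.imwrite("pics/g1w.png",w[:,:,::-1])
E
```

```text
time: 8.8
eef_pos: [0.4963, -0.3222, 0.3439]
tcp_rot: [0.757, 0.653, -0.0, 0.001]
contact_force: [0.1, -0.1, -1.8]
opening: 0.134
finger_force: 48.9
[ 0.4963 -0.3222  0.3439] [ 0.757   0.6534 -0.0003  0.001 ]
```

View pics/g1.png

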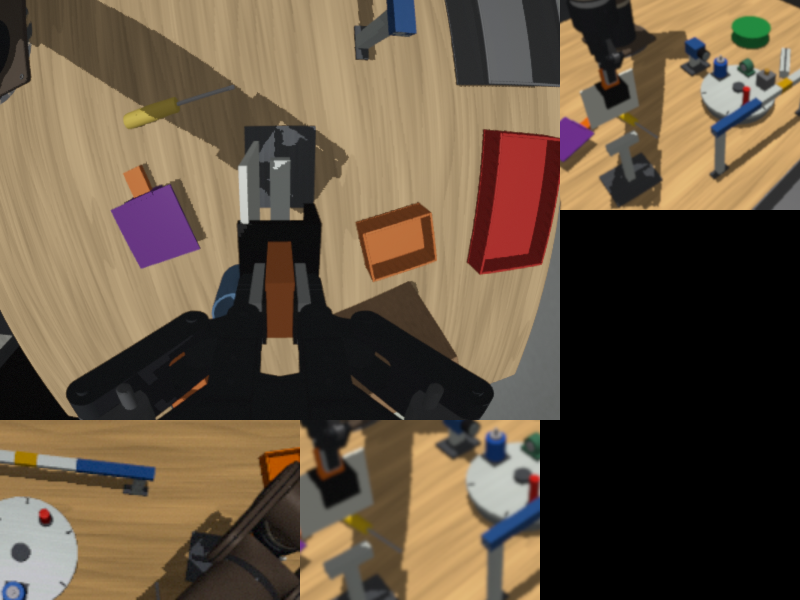

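Run:
```python
from h import *
w=cv2.imread("pics/g1w.png")[:,:,::-1]
s=monitor.get_state()["eef_pos"]
g=w[:,255:305].mean(2)[190:250].mean(1);print(np.r_[[190],g[:50:2].round()])
for r in (219,222,225): 
    d=plane("wrist",(280,r),s[2]-.032)-s; a=np.deg2rad(-8.2); print(r,"x,y in hanger",d[0]*np.cos(a)+d[1]*np.sin(a),-d[0]*np.sin(a)+d[1]*np.cos(a))
for u in(268,293):
    d=plane("wrist",(u,242),s[2]+.009)-s; print(u,d[0]*np.cos(a)+d[1]*np.sin(a),-d[0]*np.sin(a)+d[1]*np.cos(a))
print(row(.6405,-.1022,.344,-5.35))
```

```text
[190.  70.  71.  73.  74.  74.  74.  74.  73.  74.  96. 106. 112. 118.
 118. 117.  47.  11.  12.  12.  12.  12.  12.  12.  13.  12.]
219 x,y in hanger 0.0009695869367508624 0.028257035835817002
222 x,y in hanger 0.0009649905883342418 0.026615754291987377
225 x,y in hanger 0.000960380095081047 0.024962999231553564
268 -0.003731112356968908 0.03380375712065232
293 0.005975919303675839 0.03376976806578392
[0.596, 0.277, -0.004, -0.0, 0.0, -0.017]
```

```bash
python3 -m handwheel '[[0.15,0.07,0,0,0,-0.008,-1],[0.30,0.14,0,0,0,-0.016,-1],[0.45,0.21,0,0,0,-0.016,-1],[0.55,0.256,0,0,0,-0.016,-1],[0.596,0.277,0,0,0,-0.016,-1],[0.596,0.277,0,0,0,-0.016,-1],[0.596,0.277,0,0,0,-0.016,-1],[0.596,0.277,0,0,0,-0.016,-1]]'
python3 - <<'E'
from h import *
s=monitor.get_state();w=eyes.read_camera("wrist");P=eyes.camera_params("wrist");cv2.imwrite("pics/w4.png",w[:,:,::-1])
print(s["eef_pos"])
for h in((20,35),(100,128)):
    for b in blobs(w,*h,s=110,v=40,amin=150): print(b[0],b[1],[[round(float(v),4) for v in plane("wrist",q,.175,P)[:2]] for q in cv2.boxPoints(b[2])],cv2.boxPoints(b[2]).round().tolist())
E
```

```text
time: 9.95
eef_pos: [0.6406, -0.1045, 0.3451]
tcp_rot: [0.741, 0.671, -0.0, 0.002]
contact_force: [0.5, -1.1, -2.3]
opening: 0.13
finger_force: 49.1
[ 0.64057645 -0.10449442  0.34513347]
[268, 9, 25, 43, 1028] [280.0, 30.0] [[0.6489, 0.0698], [0.67, 0.0678], [0.666, 0.0279], [0.645, 0.0299]] [[268.0, 9.0], [292.0, 9.0], [292.0, 51.0], [268.0, 51.0]]
[82, 239, 44, 21, 611] [102.6, 249.3] [[0.4095, -0.1376], [0.471, -0.133], [0.4688, -0.1509], [0.4058, -0.1568]] [[81.0, 245.0], [123.0, 238.0], [126.0, 253.0], [83.0, 260.0]]
[78, 48, 43, 32, 828] [102.3, 64.6] [[0.4519, 0.0427], [0.4581, 0.0741], [0.5067, 0.0572], [0.501, 0.0274]] [[77.0, 77.0], [79.0, 47.0], [121.0, 50.0], [119.0, 80.0]]
[13, 61, 42, 35, 958] [28.8, 79.4] [[0.3524, 0.0873], [0.4188, 0.0722], [0.4201, 0.0359], [0.3543, 0.0477]] [[9.0, 64.0], [51.0, 59.0], [55.0, 91.0], [13.0, 96.0]]
[269, 129, 23, 91, 1925] [279.8, 173.2] [[0.6387, -0.0409], [0.6584, -0.0428], [0.6507, -0.1285], [0.6296, -0.1264]] [[269.0, 129.0], [291.0, 129.0], [291.0, 219.0], [269.0, 219.0]]
```

View pics/w4.png

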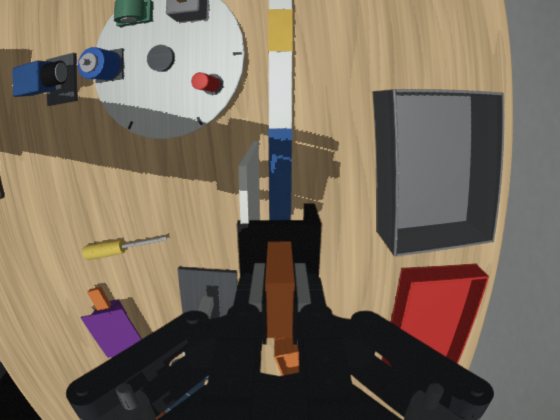

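The wrist picture shows the rail centred at u=280, under the tab at u=280.5, with the yellow band at (280,30). The panel is on the turntable side and over blue paint, so the alignment is within 1 mm. Lowering now.

```bash
python3 -m handwheel '[[0,0.002,0.05,0,0,0,-1],[0,0.002,0.10,0,0,0,-1],[0,0.002,0.15,0,0,0,-1],[0,0.002,0.20,0,0,0,-1],[0,0.002,0.25,0,0,0,-1],[0,0.002,0.28,0,0,0,-1],[0,0.002,0.30,0,0,0,-1],[0,0.002,0.315,0,0,0,-1],[0,0.002,0.315,0,0,0,-1]]'
```

```text
time: 11.12
eef_pos: [0.6424, -0.1034, 0.2191]
tcp_rot: [0.74, 0.672, -0.0, 0.002]
contact_force: [-0.2, -0.6, -2.4]
opening: 0.134
finger_force: 49.1
```

```bash
python3 -m handwheel '[[0,0,0.007,0,0,0,-1],[0,0,0.014,0,0,0,-1],[0,0,0.02,0,0,0,-1],[0,0,0.02,0,0,0,-1]]'
```

```text
time: 11.62
eef_pos: [0.6426, -0.1034, 0.2129]
tcp_rot: [0.74, 0.672, -0.0, 0.003]
contact_force: [-3.4, 1.0, 4.7]
opening: 0.134
finger_force: 49.8
```

Contact came at z 0.213, as expected. I'll slide halfway and measure the band again from there.

```bash
python3 -m handwheel '[[0.02,0,0,0,0,0,-1],[0.05,0,0,0,0,0,-1],[0.08,0,0,0,0,0,-1],[0.11,0,0,0,0,0,-1],[0.14,0,0,0,0,0,-1],[0.17,0,0,0,0,0,-1],[0.2,0,0,0,0,0,-1],[0.2,0,0,0,0,0,-1]]'
python3 - <<'E'
from h import *
s=monitor.get_state();w=eyes.read_camera("wrist");P=eyes.camera_params("wrist");cv2.imwrite("pics/w5.png",w[:,:,::-1])
e=s["eef_pos"];print(e);d=np.array([.0950,.9955])
f=lambda q,z:(plane("wrist",q,z,P)[:2]-e[:2])@d
for b in blobs(w,20,35,s=110,v=40,amin=150): print(b[0],b[1],"along:",f((280,b[0][1]-.5),.175),f((280,b[0][1]+b[0][3]-.5),.175),plane("wrist",b[1],.175,P))
g=w[190:250,255:305].mean((1,2));print(g[::2].round());r=190+np.argmax(g[:-1]-g[1:]);print(r,f((280,r),.181)-.025, f((280,r+1),.181)-.025)
E
```

```text
time: 12.62
eef_pos: [0.6514, -0.0226, 0.2129]
tcp_rot: [0.74, 0.673, 0.001, 0.004]
contact_force: [0.9, -0.9, 6.2]
opening: 0.131
finger_force: 50.3
[ 0.65139307 -0.02260604  0.21286122]
[115, 32, 20, 20, 255] [123.3, 41.3] along: 0.12252937141428405 0.11218908363791506 [0.58320279 0.10885333 0.175     ]
[254, 93, 45, 80, 3457] [275.7, 132.7] along: 0.09154402775253191 0.051184624937572525 [0.65729185 0.04864157 0.175     ]
[54, 326, 47, 17, 717] [76.2, 333.9] along: -0.04547983089045867 -0.060149032782044254 [ 0.49187411 -0.07526491  0.175     ]
[ 94.  94.  94.  94. 100. 112. 111.  95.  91.  91.  91.  90.  90.  90.
  89.  38.  11.  11.  12.  12.  12.  13.  12.  12.  12.  13.  28.  32.
  32.  33.]
219 0.0032403051635867992 0.002694666540293787
```

View pics/w5.png

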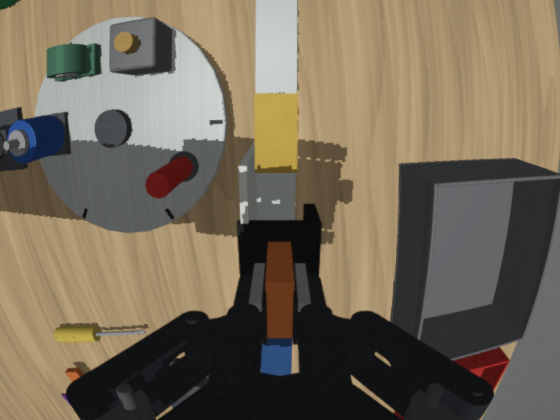

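The yellow band lies 51–91 mm ahead of the TCP, and the saddle centre is 2.4 mm ahead of it, so 69 mm of slide remain.

```bash
python3 -m handwheel '[[0.02,0,0,0,0,0,-1],[0.05,0,0,0,0,0,-1],[0.08,0,0,0,0,0,-1],[0.11,0,0,0,0,0,-1],[0.14,0,0,0,0,0,-1],[0.165,0,0,0,0,0,-1],[0.172,0,0,0,0,0,-1],[0.172,0,0,0,0,0,-1],[0.172,0,0,0,0,0,-1]]'
python3 - <<'E'
from h import *
w=eyes.read_camera("wrist");s=monitor.get_state();e=s["eef_pos"];print(e)
P=eyes.camera_params("wrist");cv2.imwrite("pics/w6.png",w[:,:,::-1])
d=np.array([.0950,.9955]);B=np.array([.6573,.0486])
print("TCP to go",(B-e[:2])@d-.0024)
for b in blobs(w,20,35,s=110,v=40,amin=20): print(b[0],b[1])
E
```

```text
time: 13.8
eef_pos: [0.658, 0.0449, 0.2129]
tcp_rot: [0.74, 0.673, 0.001, 0.004]
contact_force: [-0.2, -2.7, 7.3]
opening: 0.132
finger_force: 50.4
[0.65795169 0.0448798  0.21286476]
TCP to go 0.0012415495785684304
[393, 0, 147, 53, 5279] [459.7, 23.1]
[117, 119, 18, 20, 263] [125.3, 128.4]
[68, 357, 41, 17, 463] [84.6, 364.2]
```

```bash
python3 -m handwheel '[[0.002,0,0,0,0,0,-1],[0.002,0,-0.006,0,0,0,-1],[0.002,0,-0.006,0,0,0,-0.6],[0.002,0,-0.006,0,0,0,-0.3],[0.002,0,-0.006,0,0,0,0],[0.002,0,-0.006,0,0,0,0],[0.002,0,-0.03,0,0,0,0],[0.002,0,-0.10,0,0,0,0],[0.002,0,-0.2,0,0,0,0],[0.002,0,-0.35,0,0,0,0],[0.002,0,-0.35,0,0,0,0]]'
```

```text
time: 15.22
eef_pos: [0.6586, 0.0459, 0.36]
tcp_rot: [0.74, 0.672, 0.005, 0.008]
contact_force: [-0.2, 0.1, -0.6]
opening: 0.502
finger_force: 0.0
```

```bash
python3 -m handwheel '[[-0.3,-0.3,-0.1,0,0,0,0],[-0.3,-0.3,-0.1,0,0,0,0],[-0.3,-0.3,-0.1,0,0,0,0],[-0.3,-0.3,-0.1,0,0,0,0],[-0.3,-0.3,-0.1,0,0,0,0]]'
python3 - <<'E'
from h import *
w=eyes.read_camera("wrist");c=eyes.read_camera("scene");t=eyes.read_camera("top")
out=np.zeros((600,800,3),np.uint8);out[:315,:420]=cv2.resize(w,(420,315))
out[:315,420:]=cv2.resize(c[150:300,220:400],(380,315));out[315:,:570]=cv2.resize(t[130:260,170:430],(570,285))
cv2.imwrite("pics/f.png",out[:,:,::-1])
for n,im,roi in(("t",t,(220,130,260,160)),("s",c,(330,190,390,230))): print(n,[b[:2] for b in blobs(im,20,35,roi=roi,amin=3)])
for b in blobs(t,0,8,roi=(190,165,280,255)):
    p=plane("top",b[1],.1)[:2]-AX;print(np.rad2deg(np.arctan2(p[1],p[0]))+5.35)
for b in blobs(t,3,14,180,60,roi=(220,120,260,170)): print("tab",b[:2],plane("top",b[1],.222))
E
```

```text
time: 15.85
eef_pos: [0.5254, -0.0616, 0.3906]
tcp_rot: [0.74, 0.672, 0.0, 0.002]
contact_force: [-0.2, 0.6, -1.0]
opening: 0.498
finger_force: 0.0
t []
s []
-32.47659371149072
tab ([230, 138, 13, 9, 92], [236.3, 142.1]) [0.65197229 0.04471787 0.222     ]
```

View pics/f.png

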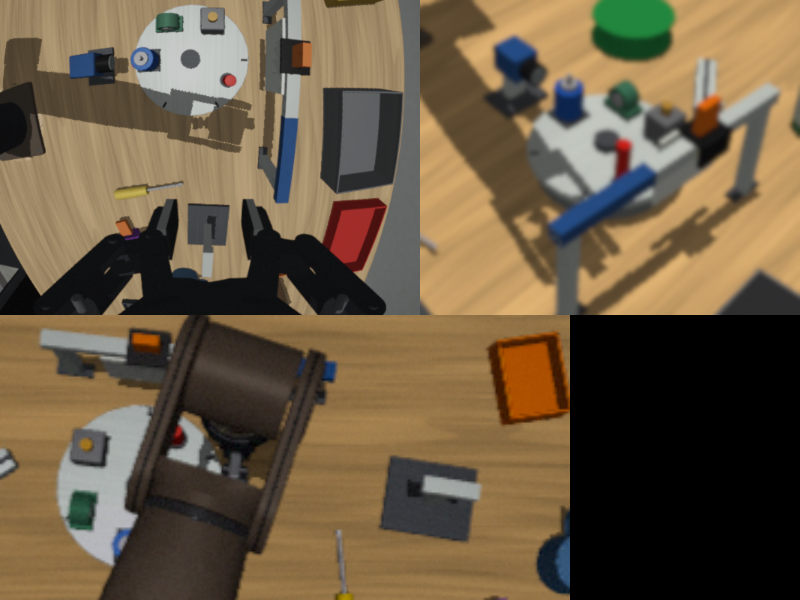

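The panel hangs over the rail on the turntable side and no yellow shows in any view. One numeric check of the coverage and the joint angle from the wrist view remains.

Run:
```python
from h import *
w=eyes.read_camera("wrist");P=eyes.camera_params("wrist")
d=np.array([.0950,.9955]);B=np.array([.6573,.0486])
for b in blobs(w,0,5,150,60,roi=(270,80,340,125),amin=20):
    print(b[0],b[1],"handle",[ (np.hypot(*p),np.rad2deg(np.arctan2(p[1],p[0]))+5.45) for p in [plane("wrist",b[1],.115,P)[:2]-AX]])
V=w.max(2)
for z,q in((.181,.0),):
    us=[];p0=np.r_[B,.181]
    R,t,K=P["R"],P["t"],P["K"]
    for k in np.arange(-40,41,2):
        o=[]
        for off in(-.008,.008):
            X=np.r_[B+d*k/1000+off*np.array([d[1],-d[0]]),.181];c=R@X+t;th=np.arctan2(np.hypot(*c[:2]),c[2]);uv=K[:2,2]+K[0,0]*th*c[:2]/np.hypot(*c[:2]);o.append(int(V[int(round(uv[1])),int(round(uv[0]))]))
        us.append((int(k),*o))
    print(us)
print([b[:2] for b in blobs(w,20,35,100,40,roi=(340,20,430,140),amin=2)])
```

```text
[297, 100, 18, 16, 198] [305.8, 107.3] handle [(np.float64(0.079995127172293), np.float64(-28.457498719013092))]
[(-40, 182, 173), (-38, 182, 172), (-36, 182, 172), (-34, 182, 171), (-32, 182, 171), (-30, 181, 171), (-28, 157, 169), (-26, 93, 78), (-24, 38, 32), (-22, 36, 32), (-20, 37, 33), (-18, 37, 23), (-16, 37, 72), (-14, 35, 79), (-12, 36, 84), (-10, 35, 85), (-8, 36, 84), (-6, 37, 84), (-4, 38, 83), (-2, 35, 84), (0, 36, 77), (2, 37, 77), (4, 34, 76), (6, 35, 76), (8, 35, 81), (10, 35, 83), (12, 34, 83), (14, 35, 83), (16, 36, 83), (18, 36, 83), (20, 34, 47), (22, 35, 32), (24, 123, 107), (26, 176, 169), (28, 176, 169), (30, 176, 169), (32, 176, 170), (34, 176, 169), (36, 176, 169), (38, 175, 169), (40, 175, 170)]
[]
```

The saddle spans -26 to +24 mm about the band centre and the handle is in its detent, so I'm handing in.

```bash
python3 -c "
from plant import ctrl
print(ctrl.sign_off())"
```

```text
the job is handed in; nothing more can be done
None
```

The job is handed in after about 16 s: the motor stands in the detent before the camera (handle measured within 2° of nominal), and the hanger hangs free on the rail, panel on the turntable side, saddle over the yellow band and about 1 mm off its centre.

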